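# Third hand: hold a coaxial adapter against the sprung fence

## Task

Pluck the brass-coloured adapter out of its pocket in the black tray, lay it on the dark deck of the jig, centred and pointing straight along it, and push its end against the blue sprung fence until the red pointer stands inside the green band (about 7 N), without ever letting the pointer get to the red band. Finish while still gripping the adapter and pressing it steadily like that, so that a colleague can fasten it: do not let go. Push the fence only with the adapter, leave the two silver adapters in their pockets, and do not disturb the bottles and the tube of swabs.

Things in the scene. Friction and masses are not known exactly. Their poses are not given: they have to be found in the camera images.
- brass_adapter: The part: brass-coloured coaxial adapter, lying; a 39 x 14 x 14 mm block (39 along its x, 14 wide along y, 14 high), about 0.03 kg. Origin: centre of its underside; z up. It lies in one of the tray's three pockets, long axis along the tray's x, and stands 9 mm above the tray's top. Grip it across its 14 mm width. Either end may go to the fence.
- silver_adapter_a: Silver coaxial adapter, 33 x 14 x 14 mm, in another pocket of the tray, same way round. Origin: centre of its underside. Stays there.
- silver_adapter_b: A second silver coaxial adapter, just like the first, in the remaining pocket. Stays there.
- tray: Black pocket tray, fixed, 70 (x) x 160 (y) x 10 mm high. Origin: centre of its underside, z up. Three pockets 43 (x) x 18 (y) mm, 5 mm deep (floor 5 mm above the origin), at y = -52, 0, +52 mm. Only 38 mm is free between neighbouring adapters: open the fingers about 40 mm, not fully.
- jig: Preload jig, fixed. Origin at bench level under the middle of the resting fence's face; x = direction the fence is pushed, z up. Base x -80 to +125 mm, 64 wide, 10 high. Dark flat deck x -73 to -3 mm, 26 mm wide (y -13 to 13), top at z 22. Behind the fence a spring barrel (x 42 to 78, top z 40), then a white scale with a green and a red band (x 86 to 118, y 14 to 28, top z 31).
- fence_face (a point): Middle of the front face of the blue fence block, 29 mm above the jig's origin level; it moves with the fence. The face is 44 mm wide (y), from z 11.5 to 44.5 mm above the bench, and looks to the jig's -x.
- fence (a joint): Slide of the sprung fence along the jig's +x, in m: 0 at rest, end stop at 0.024. Spring 600 N/m without preload (about 7 N at 0.012), friction 0.2 N; it springs back to 0. Its red pointer stands in the green band from 0.008 to 0.016 and on the red band from 0.020 on.
- alcohol_bottle: White squeeze bottle with a red top, 85 x 59 x 168 mm, standing behind the work. Origin: centre of its underside.
- dropper_bottle: Small dropper bottle, 32 mm across, 94 mm high, standing behind the work. Origin: centre of its underside.
- swab_tube: Clear tube of cotton swabs, 39 mm across, 106 mm high, standing behind the work. Origin: centre of its underside.

How it is judged:
By the outcome, as a careful person would: the job done as asked, in the order asked, and still so for the second after the job is handed in, while the arm keeps its last pose, push and grip.
It also fails if it takes over 40 s, if anything falls off the work surface, if the arm or the gripper's body presses on something with over 40 N, if the wrist force passes 120 N, or if a joint passes its speed limit or range.

## Robot

A 7-joint arm with a two-finger parallel gripper is mounted at the origin on a cart in front of the work surface, level with it; the furniture and walls round the work are solid. World frame = base frame: x ahead of the robot, y to its left, z up, the work surface at z = 0. Lengths are in m, angles in rad, forces in N, time in s.
With the tool pointing down it reaches from about 0.425 to 0.875 m from the base axis. Payload 4.7 kg.
Tool frame: the origin (TCP) lies midway between the tips of the shut fingers; the grasp point (between the pads) lies 19 mm behind it; z points along the fingers, y is the line along which they close (so a half turn about z gives the same grasp; the last joint's range is limited). The gripper opens to 87 mm and grips with 3 to 60 N. Pads are 19 mm wide; open, the fingers measure 117 mm over their backs; the gripper's body (75 mm by 190 mm) begins 51 mm behind the grasp point.
Start: joints at [0.014, 0.321, -0.07, 1.45, 0.023, 1.371, -0.057], TCP at [0.65, -0, 0.223] pointing down, gripper open.
Joint ranges: [-2.86, 2.86], [-0.3, 2.09], [-1.38, 1.24], [0.06, 2.45], [-1.56, 4.7], [0.09, 2.05], [-2.69, 2.69]. Speed limits (rad/s): [2.57, 2.57, 3.14, 3.14, 3.14, 3.14, 3.14].

## Interface

Orientations are given as a rotation vector (axis times angle).
In Python, from bench import ctrl gives the robot as it stands.
- The arm moves only by the tool inch_along, called after "Request:" as a command line: name --argument value ..., lists and objects as JSON in quotes. Schema: {"type":"object","properties":{"ticks":{"type":"array","items":{"type":"object","properties":{"tx":{"type":"number"},"ty":{"type":"number"},"tz":{"type":"number"},"spin":{"type":"number"},"jaw":{"type":"number"}},"additionalProperties":false,"required":["jaw"]},"minItems":1,"maxItems":20},"grip_force":{"type":"number"},"only":{"type":"string"},"quiet":{"type":"boolean"},"lines":{"type":"string"}},"required":["ticks"],"additionalProperties":false}. ticks is a list of rows, 1 to 20 of them, each an object with the fields tx, ty, tz (the shift in mm), spin (a turn about the tool's z in units of 0.25 rad), jaw (the opening from 0.0 (shut) to 1.0 (fully open)); a field left out counts as zero (the opening has to be given); each row is the pose to reach, as a shift and turn from the pose commanded when the call began, along the tool's axes at that moment; what a row does not reach only later rows make up. A row lasts 1/10 s, in which the tool goes at most 0.05 m and 0.15 rad, less where a joint would pass 70% of its speed; a pose out of reach is approached as far as the arm can. The fingers move at their own pace and stop on an object; grip_force is the grip in N (left out, the last holds). Time passes only in rows, so rows that do not move let the fingers close. The tool returns the time, the measured TCP pose, the force, the opening and the grip force at its end. only (a regular expression) keeps the lines of the reply that match it, lines (a string "A,B") keeps lines A to B, and quiet returns only ok. Input that does not fit is refused with a message, and nothing moves.
- ctrl.get_state(): the state, without advancing time (a new reading comes with each control period).
- ctrl.get_image(name): name is "scene" or "side" or "wrist"; returns the picture (384x512x3 uint8, red, green, blue); there is no depth.
- ctrl.camera_model(name): a dict with "vertical_fov" (degrees; the focal length in pixels is half the picture's height over the tangent of half this angle, whatever the lens; pixels are square), "cx", "cy" (the principal point, pixels), "rvec" (rotation vector, rad) and "tvec" (3), from world to camera coordinates, as OpenCV has them; the wrist camera has in their place "hand_eye" (4x4, takes a point from camera to tool coordinates, whose origin is the TCP and whose axes are the flange's). Camera axes: x right, y down, z forward; pixel columns grow to the right and rows downward; lengths in m; the calibration is good to about 2 mm. The wrist camera is an equidistant fisheye: a pixel r from the principal point sees the ray r / f radians off the axis. A picture is of the moment at which its call begins: read the wrist's pose just before it. camera_model takes no time and is no camera call.
- ctrl.close_job(): hands the job in; it is judged then, once.
The state is a dict: "time": time; "joint_positions": joint angles; "qd": joint speeds; "joint_torque": joint torques, N m; "position": TCP position; "tool_rot": TCP orientation; "ft_force": force on the tool from outside, world axes, zero at the start; "torque": the same for the moment, N m; "grip_width": opening from 0.0 (shut) to 1.0 (fully open); "grip_force": force on a finger pad.
Only numpy, scipy, OpenCV 4.12 (cv2) and the standard library are available. Lean on these libraries where they do the work, as an engineer would, in place of code of your own. Each camera call takes 0.05 s, during which the arm holds its last target. There are 200 camera calls.

## Working session

There is one attempt and no reset: what is moved stays moved. The work goes in short steps, Python scripts to look and compute and a tool call to move; the robot and the scene stay as the last step left them, time stands still between calls to the robot, and variables do not carry over. Pictures are saved under pics/ and viewed, at most 10 in all, crops included, and the job is handed in when it is done.

```bash
ls; mkdir -p pics
```

Run:
```python
from bench import ctrl
import cv2,numpy as np
s=ctrl.get_state();print(s)
for n in("scene","side","wrist"):
    print(n,ctrl.camera_model(n))
    cv2.imwrite(f"pics/{n}0.png",ctrl.get_image(n)[:,:,::-1])
```

```text
bench.py
pics
{'time': 0.0, 'joint_positions': array([ 0.01414138,  0.32182188, -0.07006949,  1.45168014,  0.02260974,
        1.37080382, -0.05690161]), 'qd': array([ 2.62365202e-04, -9.59034668e-04,  2.50854604e-04,  1.24607246e-03,
        3.74692824e-04, -7.71876227e-06, -1.34641063e-03]), 'joint_torque': array([-2.58547143e-04, -4.91284704e+01, -4.03903294e-01, -3.12526345e+01,
       -6.40594075e-02,  4.37659642e-02,  1.61017233e-04]), 'position': array([ 6.49440660e-01, -9.02799059e-05,  2.21459551e-01]), 'tool_rot': array([-2.22056363, -2.2205085 ,  0.00226124]), 'ft_force': array([0.62854765, 1.0170756 , 0.00201646]), 'torque': array([ 0.00985589, -0.04427166,  0.01957231]), 'grip_force': 0.0, 'grip_width': 1.002469976483463}
scene {'vertical_fov': 46.74936584220225, 'cx': 257.7485516202635, 'cy': 189.0373044458858, 'rvec': array([ 0.7562384 , -2.61900408,  1.07934464]), 'tvec': array([0.60577656, 0.1619243 , 0.97789594])}
side {'vertical_fov': 54.417168307259445, 'cx': 260.3857698540694, 'cy': 187.82418131569486, 'rvec': array([ 0.29844594, -2.77734104,  1.2759957 ]), 'tvec': array([0.66152763, 0.01631041, 0.95837918])}
wrist {'vertical_fov': 65.70646984690485, 'cx': 256.5386837624645, 'cy': 188.6023472452971, 'hand_eye': array([[ 1.22691792e-03, -9.52160354e-01, -3.05596392e-01,
         8.41178915e-02],
       [ 9.99999122e-01,  1.32140535e-03, -1.02334109e-04,
         1.11334779e-03],
       [ 5.01255188e-04, -3.05595998e-01,  9.52161139e-01,
        -1.61782005e-01],
       [ 0.00000000e+00,  0.00000000e+00,  0.00000000e+00,
         1.00000000e+00]])}
```

View pics/scene0.png

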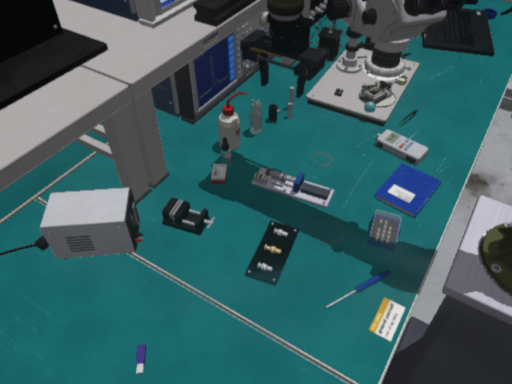

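View pics/wrist0.png

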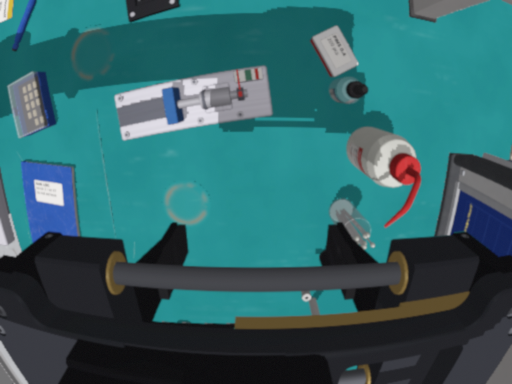

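View pics/side0.png

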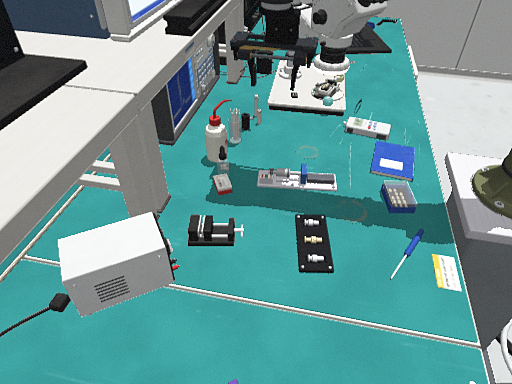

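The scene and side views show the tray with its brass part in the middle pocket (scene ≈273,249; side ≈313,240). The jig is nearby, with its fence at wrist ≈170,105 and its scale to the right of that. The wrist view sees the jig well, but the tray only at the top edge.

Create h.py:
```python
import numpy as np, cv2
from scipy.spatial.transform import Rotation as R
from bench import ctrl
def rays(name,px,st=None):
    m=ctrl.camera_model(name); f=192/np.tan(np.radians(m["vertical_fov"])/2)
    d=(np.atleast_2d(px).astype(float)-[m["cx"],m["cy"]])/f
    if name!="wrist":
        Rm=R.from_rotvec(m["rvec"]).as_matrix()
        return -Rm.T@m["tvec"], np.c_[d,np.ones(len(d))]@Rm
    r=np.linalg.norm(d,axis=1,keepdims=True)
    v=np.c_[d/np.maximum(r,1e-9)*np.sin(r),np.cos(r)]
    T=R.from_rotvec(st["tool_rot"]).as_matrix(); H=m["hand_eye"]
    return st["position"]+T@H[:3,3], v@(T@H[:3,:3]).T
def plane(name,px,z,st=None):
    o,v=rays(name,px,st); return o+v*((z-o[2])/v[:,2])[:,None]
```

Run:
```python
from h import *
st=ctrl.get_state()
print(plane("scene",[[273,249]],.019),plane("side",[[313,240]],.019))
print("traycorners side",plane("side",[[297,213],[325,214],[333,272],[299,271]],.01))
# jig from wrist: base (z .01) rough corners; fence top
print("jig wrist",plane("wrist",[[115,94],[267,66],[272,114],[124,138]],.01,st))
print("fence top",plane("wrist",[[163,90],[174,88],[180,120],[168,123]],.0445,st))
```

```text
[[0.49607262 0.28601678 0.019     ]] [[0.5002038  0.28843033 0.019     ]]
traycorners side [[0.54528846 0.20466731 0.01      ]
 [0.48052514 0.19337333 0.01      ]
 [0.45208537 0.35656042 0.01      ]
 [0.51938377 0.36902271 0.01      ]]
jig wrist [[0.46145189 0.09630442 0.01      ]
 [0.66299545 0.12227221 0.01      ]
 [0.66949683 0.06185188 0.01      ]
 [0.47121866 0.0356284  0.01      ]]
fence top [[0.54205193 0.09483793 0.0445    ]
 [0.5555245  0.09633303 0.0445    ]
 [0.56160915 0.05857157 0.0445    ]
 [0.54676806 0.05562369 0.0445    ]]
```

The manual's scale: shifts go in mm and turns go in units of 0.25 rad. Converting my numbers, 0.15 m is 150, -0.03 m is -30.

Request:
inch_along --ticks '[{"tx": 40,"ty": -30,"jaw": 1},{"tx": 80,"ty": -60,"jaw": 0.46},{"tx": 120,"ty": -90,"jaw": 0.46},{"tx": 150,"ty": -120,"jaw": 0.46},{"tx": 170,"ty": -140,"jaw": 0.46},{"tx": 170,"ty": -140,"jaw": 0.46},{"tx": 170,"ty": -140,"jaw": 0.46}]' --grip_force 15

```text
time: 0.85
position: [0.5099, 0.17, 0.2226]
tool_rot: [2.219, 2.222, 0.0]
ft_force: [0.2, -1.3, -0.5]
grip_width: 0.541
grip_force: 0.0
```

Run:
```python
from h import *
st=ctrl.get_state(); im=ctrl.get_image("wrist")[:,:,::-1].copy(); cv2.imwrite("pics/w1.png",im)
np.save("st1.npy",st,allow_pickle=True)
```

```text
(no output)
```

View pics/w1.png

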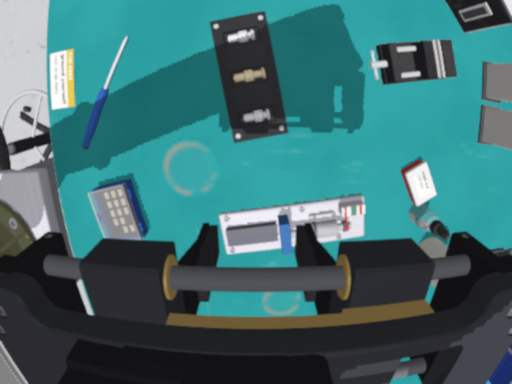

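The brass adapter lies in the tray's middle pocket at (249,75), with the silver ones at (241,36) and (257,116). The jig is at (220-365, 198-250), with its deck at about (252,234) and the fence at about (286,232).

Run:
```python
from h import *
def quad(mask,n=1):
    cs,_=cv2.findContours(mask.astype(np.uint8)*255,cv2.RETR_EXTERNAL,cv2.CHAIN_APPROX_NONE)
    return sorted(cs,key=cv2.contourArea)[-n:]
def fit(c,z,st):
    p=plane("wrist",c.reshape(-1,2),z,st)[:,:2].astype(np.float32)
    (cx,cy),(w,h),_=r=cv2.minAreaRect(p*1000); b=cv2.boxPoints(r)
    e=max((b[1]-b[0],b[2]-b[1]),key=np.linalg.norm); a=np.degrees(np.arctan2(e[1],e[0]))%180
    return np.round([cx,cy,w,h,a],1)
st1=np.load("st1.npy",allow_pickle=True).item(); im=cv2.imread("pics/w1.png"); hsv=cv2.cvtColor(im,cv2.COLOR_BGR2HSV)
H,S,V=cv2.split(hsv)
def roi(m,x0,y0,x1,y1):
    o=np.zeros_like(m,bool); o[y0:y1,x0:x1]=m[y0:y1,x0:x1]; return o
brass=roi((H>10)&(H<32)&(S>60)&(V>70),225,60,272,95)
c=quad(brass)[0]; print("brass",brass.sum(),fit(c,.014,st1), c.reshape(-1,2).min(0),c.reshape(-1,2).max(0))
dark=roi((V<60)&(S<140),205,8,292,145)
m=cv2.morphologyEx(dark.astype(np.uint8),cv2.MORPH_CLOSE,np.ones((5,5)))
print("tray",fit(quad(m)[0],.010,st1))
st0=dict(st1); st0["position"]=np.array([.64944066,-.00009,.22145955]); st0["tool_rot"]=np.array([-2.22056363,-2.2205085,.00226124])
im0=cv2.imread("pics/wrist0.png"); h0,s0,v0=cv2.split(cv2.cvtColor(im0,cv2.COLOR_BGR2HSV))
base=roi((s0<70)&(v0>110),105,60,280,145); base=cv2.morphologyEx(base.astype(np.uint8),cv2.MORPH_CLOSE,np.ones((9,9)))
print("base0",fit(quad(base)[0],.010,st0))
deck=roi((s0<80)&(v0<110),112,90,170,135); print("deck0",fit(quad(deck)[0],.022,st0))
fen=roi((h0>95)&(h0<125)&(s0>130),155,80,190,130); print("fence0",fit(quad(fen)[0],.0445,st0))
b1=roi((S<70)&(V>110),212,190,372,256); b1=cv2.morphologyEx(b1.astype(np.uint8),cv2.MORPH_CLOSE,np.ones((9,9)))
print("base1",fit(quad(b1)[0],.010,st1))
d1=roi((S<80)&(V<110),222,215,280,250); print("deck1",fit(quad(d1)[0],.022,st1))
f1=roi((H>95)&(H<125)&(S>130),272,200,300,256); print("fence1",fit(quad(f1)[0],.0445,st1))
vis=np.hstack([im0[60:150,100:290],cv2.merge([x.astype(np.uint8)*255 for x in(base,deck,fen)])[60:150,100:290]])
v2=np.hstack([im[0:150,190:380],cv2.merge([x.astype(np.uint8)*255 for x in(brass,m,brass)])[0:150,190:380]])
cv2.imwrite("pics/v.png",cv2.resize(np.vstack([vis,v2]),None,fx=2,fy=2))
```

```text
brass 273 [501.5 281.   39.1  14.9  13.7] [233  67] [265  81]
tray [502.1 273.9  68.1 138.1 100.8]
base0 [564.4  78.2 204.4  64.5   7.9]Traceback (most recent call last):
  File "<stdin>", line 23, in <module>
IndexError: list index out of range
```

Run:
```python
from h import *
st1=np.load("st1.npy",allow_pickle=True).item(); im=cv2.imread("pics/w1.png"); H,S,V=cv2.split(cv2.cvtColor(im,cv2.COLOR_BGR2HSV))
def rect(m,x0,y0,x1,y1,z,name,k=5,cam="wrist"):
    o=np.zeros_like(V); o[y0:y1,x0:x1]=m[y0:y1,x0:x1]*255
    o=cv2.morphologyEx(o,cv2.MORPH_CLOSE,np.ones((k,k)))
    c=max(cv2.findContours(o,0,1)[0],key=cv2.contourArea)
    p=(plane(cam,c.reshape(-1,2),z,st1)[:,:2]*1000).astype(np.float32)
    r=cv2.minAreaRect(p); b=cv2.boxPoints(r); e=max((b[1]-b[0],b[2]-b[1]),key=np.linalg.norm)
    print(name,np.round([*r[0],*r[1],np.degrees(np.arctan2(e[1],e[0]))%180],1))
print(plane("wrist",[[211,22],[264,12],[287,132],[236,141]],.01,st1)[:,:2], st1["position"])
g=(S<120)   # anything not the teal bench
rect(g,203,5,294,148,.010,"tray")
rect((H>8)&(H<35)&(S>45)&(V>60),225,60,272,95,.014,"brass",3)
rect((S<70)&(V>110),212,190,372,256,.010,"base1",9)
for cam,(x0,y0,x1,y1) in dict(scene=(255,238,295,260),side=(298,232,330,250)).items():
    i=cv2.cvtColor(cv2.imread(f"pics/{cam}0.png"),cv2.COLOR_BGR2HSV)
    h,s,v=cv2.split(i); m=(h>10)&(h<35)&(s>50)&(v>80)
    rect(m,x0,y0,x1,y1,.015,cam,3,cam)
c=im[0:150,190:310]; cv2.imwrite("pics/v.png",cv2.resize(np.hstack([c,np.dstack([g[0:150,190:310].astype(np.uint8)*255]*3)]),None,fx=3,fy=3))
```

```text
[[0.45406847 0.35102802]
 [0.51980692 0.36311442]
 [0.54950588 0.20915772]
 [0.48491416 0.19729705]] [0.50990172 0.17004013 0.2226418 ]
tray [501.1 280.1  69.1 158.8 100.8]
brass [501.9 280.7  40.7  16.    7.3]
base1 [564.6  80.  206.1  66.    8. ]
scene [500.  283.3  16.5  39.5 179.8]
side [501.4 282.1  38.4  17.2  12.7]
```

View pics/v.png

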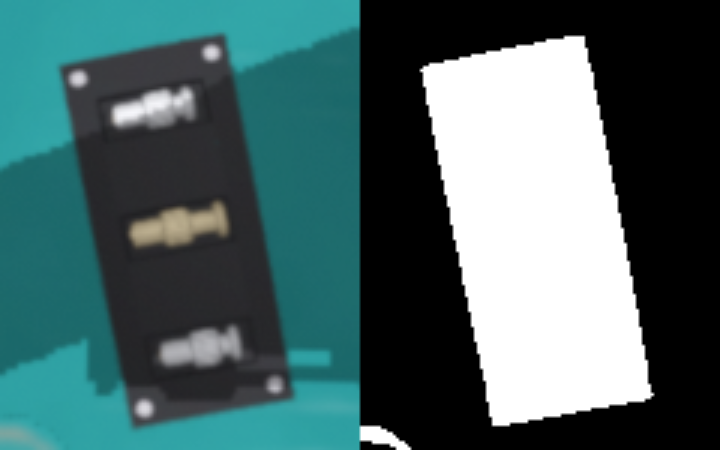

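The tray mask is a clean 69 x 159 mm rectangle centred at (501,280) mm with yaw 10.8°, and the brass part sits at (501.5,281). I'll hover over it with the tool turned.

In the tool's units: 0.15 m is 150, 0.06 m is 60, 1.382 rad is 5.528.

Request:
inch_along --ticks '[{"tx": 30,"ty": -2,"spin": 0.56,"jaw": 0.46},{"tx": 60,"ty": -4,"spin": 1.12,"jaw": 0.46},{"tx": 90,"ty": -6,"spin": 1.68,"jaw": 0.46},{"tx": 111.2,"ty": -8.5,"spin": 2.24,"jaw": 0.46},{"tx": 111.2,"ty": -8.5,"spin": 2.8,"jaw": 0.46},{"tx": 111.2,"ty": -8.5,"spin": 3.36,"jaw": 0.46},{"tx": 111.2,"ty": -8.5,"tz": 30,"spin": 3.92,"jaw": 0.46},{"tx": 111.2,"ty": -8.5,"tz": 60,"spin": 4.48,"jaw": 0.46},{"tx": 111.2,"ty": -8.5,"tz": 90,"spin": 5.04,"jaw": 0.46},{"tx": 111.2,"ty": -8.5,"tz": 120,"spin": 5.528,"jaw": 0.46},{"tx": 111.2,"ty": -8.5,"tz": 150,"spin": 5.528,"jaw": 0.46},{"tx": 111.2,"ty": -8.5,"tz": 170,"spin": 5.528,"jaw": 0.46},{"tx": 111.2,"ty": -8.5,"tz": 170,"spin": 5.528,"jaw": 0.46},{"tx": 111.2,"ty": -8.5,"tz": 170,"spin": 5.528,"jaw": 0.46},{"tx": 111.2,"ty": -8.5,"tz": 170,"spin": 5.528,"jaw": 0.46}]'

```text
time: 2.4
position: [0.5031, 0.2812, 0.054]
tool_rot: [-3.127, -0.294, -0.004]
ft_force: [-0.1, -0.1, 1.0]
grip_width: 0.458
grip_force: 0.0
```

Run:
```python
from h import *
st=ctrl.get_state(); print(st["position"],st["joint_positions"][6],np.degrees(np.arctan2(*R.from_rotvec(st["tool_rot"]).as_matrix()[[1,0],0])))
im=ctrl.get_image("wrist")[:,:,::-1]; cv2.imwrite("pics/w2.png",im)
```

```text
[0.50314751 0.28120153 0.0540053 ] -1.9882005180772175 10.749123687188243
```

View pics/w2.png

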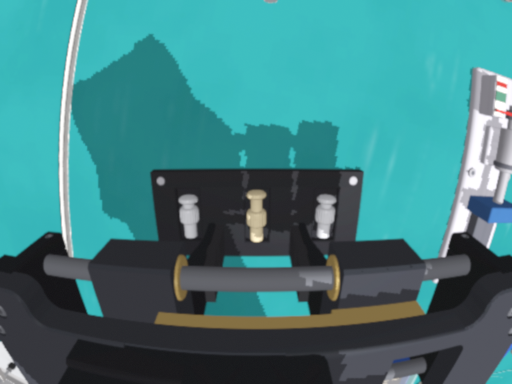

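The brass adapter is at (257,216), centred between the fingers and aligned with them. I'll descend and grip.

Request:
inch_along --ticks '[{"tx": -1.5,"tz": 20,"jaw": 0.46},{"tx": -1.5,"tz": 35,"jaw": 0.46},{"tx": -1.5,"tz": 42.5,"jaw": 0.46},{"tx": -1.5,"tz": 42.5,"jaw": 0.46},{"tx": -1.5,"tz": 42.5,"jaw": 0.1},{"tx": -1.5,"tz": 42.5,"jaw": 0.1},{"tx": -1.5,"tz": 42.5,"jaw": 0.1},{"tx": -1.5,"tz": 42.5,"jaw": 0.1},{"tx": -1.5,"tz": 42.5,"jaw": 0.1},{"tx": -1.5,"tz": 42.5,"jaw": 0.1},{"tx": -1.5,"tz": 42.5,"jaw": 0.1},{"tx": -1.5,"tz": 42.5,"jaw": 0.1}]' --grip_force 30

```text
time: 3.65
position: [0.5005, 0.2811, 0.0105]
tool_rot: [-3.127, -0.296, -0.002]
ft_force: [0.6, -0.6, 5.1]
grip_width: 0.169
grip_force: 30.8
```

In the tool's units: 0.2086 m is 208.6, -0.06 m is -60, 0.049 rad is 0.196.

Request:
inch_along --ticks '[{"tz": -20,"jaw": 0.1},{"tz": -45,"jaw": 0.1},{"tz": -60,"jaw": 0.1},{"tx": -5,"ty": 35,"tz": -60,"spin": 0.08,"jaw": 0.1},{"tx": -10,"ty": 75,"tz": -60,"spin": 0.196,"jaw": 0.1},{"tx": -15,"ty": 115,"tz": -60,"spin": 0.196,"jaw": 0.1},{"tx": -20,"ty": 150,"tz": -60,"spin": 0.196,"jaw": 0.1},{"tx": -25.5,"ty": 180,"tz": -60,"spin": 0.196,"jaw": 0.1},{"tx": -25.5,"ty": 200,"tz": -60,"spin": 0.196,"jaw": 0.1},{"tx": -25.5,"ty": 208.6,"tz": -60,"spin": 0.196,"jaw": 0.1},{"tx": -25.5,"ty": 208.6,"tz": -60,"spin": 0.196,"jaw": 0.1},{"tx": -25.5,"ty": 208.6,"tz": -60,"spin": 0.196,"jaw": 0.1},{"tx": -25.5,"ty": 208.6,"tz": -60,"spin": 0.196,"jaw": 0.1}]'

```text
time: 4.95
position: [0.5139, 0.073, 0.0699]
tool_rot: [-3.133, -0.223, 0.0]
ft_force: [-0.5, 0.1, 0.4]
grip_width: 0.164
grip_force: 30.0
```

Run:
```python
from h import *
st=ctrl.get_state(); print(st["position"],np.degrees(np.arctan2(*R.from_rotvec(st["tool_rot"]).as_matrix()[[1,0],0])))
np.save("st3.npy",st,allow_pickle=True)
for n in("wrist","side","scene"): cv2.imwrite(f"pics/{n}3.png",ctrl.get_image(n)[:,:,::-1])
```

```text
[0.51387485 0.07300111 0.06991383] 8.154664246878259
```

View pics/wrist3.png

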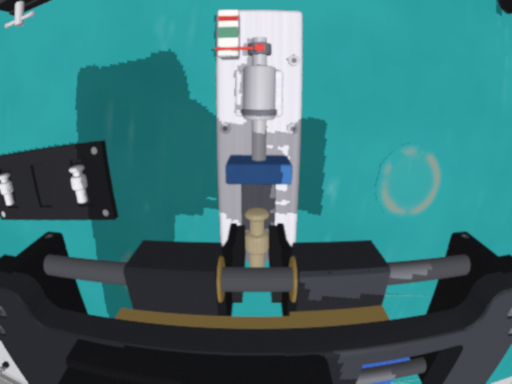

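The adapter is held pointing forward, from (257,214) to (258,265). The fence top is at (226-292, 156-184) and the base edges are at columns 218 and 302. I'll now measure the lateral offset and yaw in tool axes.

Run:
```python
from h import *
st=np.load("st3.npy",allow_pickle=True).item(); T=R.from_rotvec(st["tool_rot"]).as_matrix()
im=cv2.imread("pics/wrist3.png"); H,S,V=cv2.split(cv2.cvtColor(im,cv2.COLOR_BGR2HSV))
def tl(px,z): return 1000*((plane("wrist",px,z,st)-st["position"])@T)[:,:2]
# base edges: non-teal run per row
L=[];Rr=[]
for r in range(14,150,4):
    x=np.where((S[r,200:320]<90))[0]+200
    # restrict to base: first/last non-teal
    L.append([x[0],r]);Rr.append([x[-1]+1,r])
for n,e in(("L",L),("R",Rr)):
    p=tl(e,.010); k=np.polyfit(p[:,0],p[:,1],1); print(n,"y at x=0,60:",k[1],k[1]+60*k[0],"deg",np.degrees(np.arctan(k[0])),"res",np.std(p[:,1]-np.polyval(k,p[:,0])))
m=np.zeros_like(V); m[150:190,215:305]=255*((H>95)&(H<125)&(S>130))[150:190,215:305]
c=max(cv2.findContours(m,0,1)[0],key=cv2.contourArea).reshape(-1,2)
p=tl(c,.0445).astype(np.float32); rr=cv2.minAreaRect(p);print("fence",rr,cv2.boxPoints(rr).round(1).tolist())
b=np.zeros_like(V); b[200:268,235:282]=255*((H>8)&(H<35)&(S>50)&(V>70))[200:268,235:282]
c=max(cv2.findContours(b,0,1)[0],key=cv2.contourArea).reshape(-1,2)
p=tl(c,.0645+.007).astype(np.float32); rr=cv2.minAreaRect(p);print("brass",rr, p.min(0),p.max(0))
```

```text
L y at x=0,60: -29.90779804347789 -29.61923481372962 deg 0.27555546191567026 res 0.3153679768171463
R y at x=0,60: 33.91261484318105 34.24731172113705 deg 0.3196086603010013 res 0.17786889270229048
fence ((38.04438781738281, 2.0480880737304688), (18.10548210144043, 41.5142822265625), 1.1687997579574585) [[28.600000381469727, 22.600000381469727], [29.399999618530273, -18.899999618530273], [47.5, -18.5], [46.70000076293945, 23.0]]
brass ((2.0204200744628906, 0.5750846862792969), (14.138416290283203, 40.44406509399414), 89.92706298828125) [-18.206034  -6.485231] [22.244762   7.6531715]
```

Request:
inch_along --ticks '[{"ty": 1.7,"tz": 15,"spin": 0.02,"jaw": 0.1},{"ty": 1.7,"tz": 30,"spin": 0.02,"jaw": 0.1},{"ty": 1.7,"tz": 37,"spin": 0.02,"jaw": 0.1},{"ty": 1.7,"tz": 39.5,"spin": 0.02,"jaw": 0.1},{"ty": 1.7,"tz": 40.5,"spin": 0.02,"jaw": 0.1},{"ty": 1.7,"tz": 41,"spin": 0.02,"jaw": 0.1},{"ty": 1.7,"tz": 41,"spin": 0.02,"jaw": 0.1},{"ty": 1.7,"tz": 41,"spin": 0.02,"jaw": 0.1}]'

```text
time: 5.9
position: [0.5148, 0.0696, 0.0295]
tool_rot: [-3.134, -0.212, -0.002]
ft_force: [0.5, 0.6, -0.9]
grip_width: 0.159
grip_force: 30.0
```

Create m.py:
```python
from h import *
import sys
st=ctrl.get_state(); T=R.from_rotvec(st["tool_rot"]).as_matrix()
print(st["position"].round(4),np.degrees(np.arctan2(T[1,0],T[0,0])).round(2),st["ft_force"].round(1))
im=ctrl.get_image("wrist")[:,:,::-1].copy(); cv2.imwrite(f"pics/{sys.argv[1]}.png",im); H,S,V=cv2.split(cv2.cvtColor(im,cv2.COLOR_BGR2HSV))
def tl(px,z): return 1000*((plane("wrist",px,z,st)-st["position"])@T)[:,:2]
blue=(H>95)&(H<125)&(S>130)
def big(m,x0,y0,x1,y1):
    o=np.zeros_like(V); o[y0:y1,x0:x1]=255*m[y0:y1,x0:x1]
    return max(cv2.findContours(o,0,1)[0],key=cv2.contourArea).reshape(-1,2)
p=tl(big(blue,190,120,330,230),.0445).astype(np.float32); r=cv2.minAreaRect(p); print("fence",r,"front",p[:,0].min())
p=tl(big((H>8)&(H<35)&(S>50)&(V>70),230,190,290,270),.034).astype(np.float32); print("brass",cv2.minAreaRect(p),p.max(0))
for n in(0,-1):
    e=[[np.where(S[q,190:330]<90)[0][n]+190-n,q] for q in range(20,130,4)]
    p=tl(e,.010); k=np.polyfit(p[:,0],p[:,1],1); print("edge",k[1],"deg",np.degrees(k[0]),np.std(p[:,1]-np.polyval(k,p[:,0])))
```

```text
(no output)
```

Request:
inch_along --ticks '[{"jaw": 0.1},{"jaw": 0.1},{"jaw": 0.1}]'

```text
time: 6.2
position: [0.5144, 0.0695, 0.0292]
tool_rot: [3.134, 0.212, 0.0]
ft_force: [-0.1, 0.4, -0.8]
grip_width: 0.165
grip_force: 30.0
```

```bash
python3 m.py w4
```

```text
[0.5144 0.0695 0.0292] 7.72 [-0.1  0.4 -0.8]
fence ((39.121612548828125, -2.1205577850341797), (41.7174072265625, 19.5884952545166), 89.88653564453125) front 29.288988
brass ((3.7225990295410156, 0.5680160522460938), (13.850411415100098, 39.612552642822266), 89.95246124267578) [23.530413  7.498893]
edge -35.780856647268294 deg 1.4437684941483102 2.659558959093052
edge 30.40130570628696 deg -0.32763634095329963 0.22244193139947221
```

View pics/w4.png

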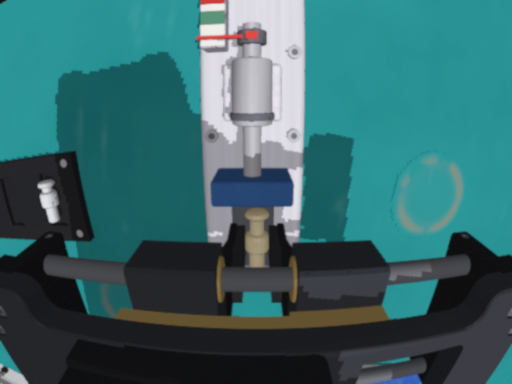

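The picture shows the adapter at column 257, but the fence centre and barrel axis are at column 252. So it is about 2.2 mm too far to the tool's +y. I'll correct that and settle it on the deck.

In the tool's units: 0.001 m is 1, -0.0022 m is -2.2, -0.005 rad is -0.02.

Request:
inch_along --ticks '[{"ty": -2.2,"spin": -0.02,"jaw": 0.1},{"ty": -2.2,"spin": -0.02,"jaw": 0.1},{"ty": -2.2,"tz": 0.5,"spin": -0.02,"jaw": 0.1},{"ty": -2.2,"tz": 1,"spin": -0.02,"jaw": 0.1},{"ty": -2.2,"tz": 1.5,"spin": -0.02,"jaw": 0.1},{"ty": -2.2,"tz": 1.5,"spin": -0.02,"jaw": 0.1},{"ty": -2.2,"tz": 1.5,"spin": -0.02,"jaw": 0.1},{"ty": -2.2,"tz": 1.5,"spin": -0.02,"jaw": 0.1}]'

```text
time: 7.05
position: [0.5141, 0.0717, 0.0275]
tool_rot: [3.134, 0.22, 0.0]
ft_force: [-0.0, -0.5, 0.0]
grip_width: 0.162
grip_force: 30.0
```

```bash
python3 m.py w5
```

```text
[0.5141 0.0717 0.0275] 8.01 [-0.  -0.5  0. ]
fence ((39.106868743896484, 0.2235240936279297), (41.83582305908203, 19.416019439697266), 89.94355773925781) front 29.38446
brass ((4.257289886474609, 0.5713753700256348), (13.708175659179688, 38.604923248291016), 89.95221710205078) [23.561316  7.430854]
edge -34.50910151803547 deg 2.297663570095674 2.625327217396134
edge 32.80152449690327 deg -0.23123672141948964 0.1221767566455329
```

In the tool's units: 0.0005 m is 0.5.

Request:
inch_along --ticks '[{"tz": 0.5,"jaw": 0.1},{"tz": 0.5,"jaw": 0.1},{"tz": 0.5,"jaw": 0.1}]'

```text
time: 7.4
position: [0.5142, 0.0717, 0.0274]
tool_rot: [3.134, 0.219, 0.0]
ft_force: [-0.9, -0.3, 4.6]
grip_width: 0.167
grip_force: 30.0
```

Request:
inch_along --ticks '[{"tz": 0.5,"jaw": 0.1},{"tz": 0.5,"jaw": 0.1},{"tz": 0.5,"jaw": 0.1}]'

```text
time: 7.7
position: [0.5142, 0.0717, 0.0274]
tool_rot: [3.134, 0.219, 0.0]
ft_force: [-2.7, -1.1, 8.2]
grip_width: 0.161
grip_force: 30.0
```

Request:
inch_along --ticks '[{"tz": 0.5,"jaw": 0.1},{"tz": 0.5,"jaw": 0.1},{"tz": 0.5,"jaw": 0.1}]'

```text
time: 8.0
position: [0.5142, 0.0717, 0.0274]
tool_rot: [3.134, 0.219, 0.0]
ft_force: [-4.8, -0.6, 11.9]
grip_width: 0.161
grip_force: 30.0
```

Request:
inch_along --ticks '[{"tz": -1,"jaw": 0.1},{"tz": -1,"jaw": 0.1},{"tx": 2,"tz": -1,"jaw": 0.1},{"tx": 4,"tz": -1,"jaw": 0.1},{"tx": 6,"tz": -1,"jaw": 0.1},{"tx": 8,"tz": -1,"jaw": 0.1},{"tx": 10,"tz": -1,"jaw": 0.1},{"tx": 12,"tz": -1,"jaw": 0.1},{"tx": 12,"tz": -1,"jaw": 0.1},{"tx": 12,"tz": -1,"jaw": 0.1}]' --grip_force 40

```text
time: 9.0
position: [0.5248, 0.0732, 0.0274]
tool_rot: [3.134, 0.219, -0.005]
ft_force: [-5.7, -0.3, 9.5]
grip_width: 0.157
grip_force: 40.0
```

```bash
python3 m.py w6
```

```text
[0.5248 0.0732 0.0274] 8.01 [-5.7 -0.3  9.5]
fence ((32.038604736328125, 0.29471588134765625), (41.74474334716797, 21.080049514770508), 89.94410705566406) front 21.48938
brass ((0.3198413848876953, 0.5749869346618652), (13.697112083435059, 30.613731384277344), 89.95280456542969) [15.627591  7.425565]
edge -36.15840851671783 deg 3.558414363866377 3.610907373137824
edge 32.148456700546575 deg 0.3003505244153954 0.18009289770155573
```

In the tool's units: 0.008 m is 8, 0.006 m is 6.

Request:
inch_along --ticks '[{"tz": -0.7,"jaw": 0.1},{"tx": 2,"tz": -0.7,"jaw": 0.1},{"tx": 4,"tz": -0.7,"jaw": 0.1},{"tx": 6,"tz": -0.7,"jaw": 0.1},{"tx": 8,"tz": -0.7,"jaw": 0.1},{"tx": 8,"tz": -0.7,"jaw": 0.1},{"tx": 8,"tz": -0.7,"jaw": 0.1}]'

```text
time: 9.75
position: [0.5312, 0.0741, 0.0274]
tool_rot: [3.133, 0.219, -0.01]
ft_force: [-8.4, -1.4, 9.6]
grip_width: 0.165
grip_force: 40.0
```

```bash
python3 m.py w7
```

```text
[0.5312 0.0741 0.0274] 8.01 [-8.4 -1.4  9.6]
fence ((32.07085418701172, 0.28284263610839844), (41.74456787109375, 21.092287063598633), 89.94541931152344) front 21.515966
brass ((0.30914306640625, 0.5698752403259277), (13.710347175598145, 30.67110824584961), 89.9555435180664) [15.645514  7.426954]
edge -30.50775842782118 deg -0.3348840559125231 0.5792834239579308
edge 32.345915866005086 deg 0.16794956161095875 0.1852956333397807
```

View pics/w7.png

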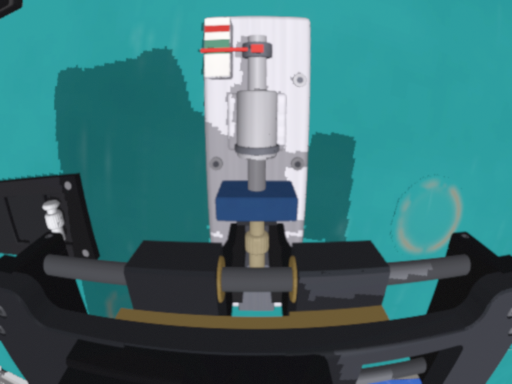

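The pointer (row 49) is just at the lower edge of the green band (rows 39-48). The part is seated squarely on the fence and hasn't slipped, so it needs about 2.7 mm more.

In the tool's units: 0.0034 m is 3.4, 0.003 m is 3.

Request:
inch_along --ticks '[{"tx": 1,"tz": -0.4,"jaw": 0.1},{"tx": 2,"tz": -0.4,"jaw": 0.1},{"tx": 3,"tz": -0.4,"jaw": 0.1},{"tx": 3.4,"tz": -0.4,"jaw": 0.1},{"tx": 3.4,"tz": -0.4,"jaw": 0.1},{"tx": 3.4,"tz": -0.4,"jaw": 0.1},{"tx": 3.4,"tz": -0.4,"jaw": 0.1}]'

```text
time: 10.5
position: [0.5333, 0.0744, 0.0274]
tool_rot: [3.133, 0.219, -0.013]
ft_force: [-9.0, -1.7, 10.5]
grip_width: 0.16
grip_force: 40.0
```

```bash
python3 m.py w8
```

Run:
```python
import cv2
i=cv2.imread("pics/w8.png"); cv2.imwrite("pics/c8.png",cv2.resize(i[10:290,180:340],None,fx=2,fy=2,interpolation=2))
```

```text
[0.5333 0.0744 0.0274] 8.01 [-9.  -1.7 10.5]
fence ((31.821895599365234, 0.3095855712890625), (41.66168975830078, 21.672645568847656), 89.94622802734375) front 20.994019
brass ((0.3234882354736328, 0.5702400207519531), (13.70817756652832, 30.706523895263672), 89.95726013183594) [15.677522  7.426156]
edge -31.183725065301807 deg 0.13150879209519573 0.7972905147957823
edge 33.48482262146694 deg -0.5758459390038485 0.643838556612982
```

View pics/c8.png

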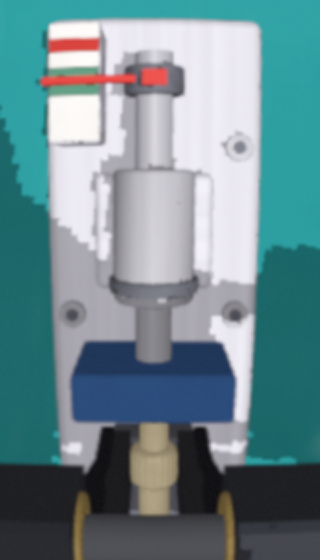

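The crop shows the pointer in the middle of the green band (row ≈80, band 67-94). I'll check that it holds steady, then hand in.

Request:
inch_along --ticks '[{"jaw": 0.1},{"jaw": 0.1},{"jaw": 0.1},{"jaw": 0.1},{"jaw": 0.1},{"jaw": 0.1}]'

```text
time: 11.15
position: [0.5333, 0.0744, 0.0274]
tool_rot: [3.133, 0.219, -0.014]
ft_force: [-11.3, -1.3, 10.2]
grip_width: 0.157
grip_force: 40.0
```

```bash
python3 m.py w9 | head -2; python3 -c "
from bench import ctrl
print(ctrl.close_job())"
```

```text
[0.5333 0.0744 0.0274] 8.01 [-11.3  -1.3  10.2]
fence ((31.828062057495117, 0.2838878631591797), (41.70842742919922, 21.67043685913086), 89.94670104980469) front 21.001244
the job is handed in; nothing more can be done
None
```

I handed the job in at about 11 s: the brass adapter lies centred and straight on the deck, still gripped and pressing the fence with the pointer steady in the middle of the green band, about 11.5 mm of travel or 7 N by my estimate.

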